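Weigh a jar on the bench spring scale and mark the reading

ROBOT

A 7-joint arm with a two-finger parallel gripper is mounted at the origin on a cart in front of the work surface, level with it; the furniture and walls round the work are solid. World frame = base frame: x ahead of the robot, y to its left, z up, the work surface at z = 0. Lengths are in m, angles in rad, forces in N, time in s.
With the tool pointing down it reaches from about 0.4 to 0.85 m from the base axis. Payload 4.5 kg.
Tool frame: the origin (TCP) lies on the centre line of the jaws, within the pads' length; the fingertips stand r.tip_reach ahead of it and the grasp point (between the pads) lies 3 mm ahead of it (r.tip_reach is the distance from the TCP to the fingertips, in m); z points along the fingers, y is the line along which they close (so a half turn about z gives the same grasp; the last joint's range is limited). The gripper opens to 88 mm and grips with 3 to 60 N. Pads are 18 mm wide; open, the fingers measure 123 mm over their backs; the gripper's body (75 mm by 187 mm) begins 45 mm behind the grasp point.
Start: joints at [-1.118, 0.689, -0.195, 1.565, 0.157, 0.902, -0.215], TCP at [0.254, 0.571, 0.261] pointing down, gripper open.
Joint ranges: [-3.01, 3.01], [-0.46, 2.08], [-1.47, 1.51], [0.13, 2.56], [-1, 4.14], [0.04, 2.09], [-2.66, 2.66]. Speed limits (rad/s): [2.57, 2.57, 3.14, 3.14, 3.14, 3.14, 3.14].

INTERFACE

Orientations are given as a unit quaternion [x, y, z, w].
In Python, from plant import readout, eyes, ticket, r gives the robot as it stands. The module is installed in compiled form; this text tells all that it offers.
- The arm moves only by the tool carry_out, never from a script. Its argument "motion" is a list that holds one entry, the list of rows, each a list of 7 numbers: the shift along the tool's x, y, z in mm, then the turn, a rotation vector about the tool's x, y, z in rad, then the opening in per cent of the stroke, from 0 (shut) to 100 (fully open). In form: [[[dx, dy, dz, ax, ay, az, claw], ...]]. A call has 1 to 8 rows; each row shifts and turns the commanded pose from where the row before left it, along the tool's axes as they then stand; what a row does not reach is not made up. A row lasts 1/10 s, in which the tool goes at most 50 mm and 8.59 degrees, less where a joint would pass 70% of its speed; a pose out of reach is approached as far as the arm can. A call is refused whole if a number of a shift passes 50 or a number of a turn 0.15, either way. A call with a gripper value outside its range is refused whole. The fingers move at their own pace and stop on an object; "squeeze" is the grip in N (left out, the last holds). Time passes only in rows, so rows that do not move let the fingers close. It gives the time, the measured TCP pose, the force and the opening at its end, in the units of the state.
- readout.get_state(): the state, without advancing time (a new reading comes with each control period).
- eyes.snapshot(name): name is "scene" or "top" or "wrist"; returns a dict with "pixels" (400x640x3 uint8, red, green, blue), "K" (3x3 intrinsics, pixels), "origin" and "attitude" of the camera in the world. Camera axes: x right, y down, z forward; pixel columns grow to the right and rows downward; lengths in m; the calibration is good to about 2 mm. A picture is of the moment at which its call begins. There is no depth.
- ticket.finish_job(): hands the job in, once; it reports no verdict.
The state is a dict: "clock": time; "q": joint angles; "qd": joint speeds; "joint_torque": joint torques, N m; "tool_pos": TCP position; "eef_rot": TCP orientation; "contact_force": force on the tool from outside, world axes, zero at the start; "moment": the same for the moment, N m; "opening": opening from 0.0 (shut) to 1.0 (fully open).
Only numpy, scipy, OpenCV 4.12 (cv2) and the standard library are available. Lean on these libraries where they do the work, as an engineer would, in place of code of your own. Each camera call takes 0.05 s, during which the arm holds its last target. There are 200 camera calls.

TASK

Weigh the powder jar: hang the stirrup it stands in by its eye in the hook of the bench spring scale, letting it down slowly so that the spring takes the weight gently, not with a jerk, and let go. When the pointer has settled, slide the black marker down its slot until its tip is level with the pointer's tip, so that the reading is kept. Leave the jar hanging there, and do not knock the other things about.

Things in the scene. Friction and masses are not known exactly. Their poses are not given: they have to be found in the camera images.
- stirrup: Bare-metal weighing stirrup that carries the jar: round tray 92 mm across, 12 mm deep (floor 4 mm), and two flat strips (14 mm wide, 3 mm thick) that rise at its +y and -y sides (99 mm over all), lean in at 110 to 122 mm and end in a narrow neck under a low gable, 164 mm high in all. Origin: centre of the underside, z up; both ends of its x axis are alike. 0.15 kg without the jar.
- stirrup_neck (a point): Centre of the stirrup's neck, 140 mm above the tray's underside, the place to grip from above: two upright strips from 122 to 152 mm up, 47 mm over their outsides along the stirrup's y, 41 mm between them. Same axes as the stirrup.
- stirrup_eye (a point): Top of the stirrup's eye: underside of the gable at its middle, 160.5 mm above the tray's underside, the point that comes to rest on the hook. The eye is the opening between the neck's strips, free from front to back (along the stirrup's x) from the jar's lid (100 mm up) to here.
- jar_mid (a point): White powder jar with black lid, 74 mm across, 96 mm high, standing loose in the tray; the point is its centre, half-way up (52 mm above the tray's underside). Its contents, and so its mass, vary: 0.22 to 0.43 kg.
- spring_scale: Bench spring scale, fixed: grey base plate (120 mm wide, 16 mm high, reaching 100 mm in front of the face), steel post, grey housing 116 mm wide, 50 mm deep, from 164 to 300 mm above the desk (nut on top to 305), whose white graduated face looks along its own -x. Hook in the middle, marker on the -y half. Origin: on the desk below the middle of the face, z up. Hook and marker have the same axes.
- hook_seat (a point): Seat of the steel hook: top of its 7 mm round bar (along the scale's x), 85 mm in front of the face, 268.5 mm above the desk at no load; sinks with the pointer. The level bar is 22 mm long; 20 mm in front of the seat the tip turns up to 18 mm above it, 20 mm behind it the bar rises 12 mm to the shank. The eye comes from the front over the tip, along the scale's +x, then down.
- scale_hook (a joint): Slide of hook and pointer together: 0 at no load, grows as they sink (m), stop at 0.06. Spring 125 N/m, so the weight of stirrup and jar (3.6 to 5.7 N) sinks it 29 to 46 mm; lightly damped, it bounces for a second or two if the load is dropped.
- pointer_tip (a point): Tip of the thin dark pointer on the hook's carriage, 28 mm to the -y side of the middle of the face, 3 mm in front of it; 265 mm above the desk at no load, level with the top tick. The face has a long tick every 10 mm down to 60 mm and a short one half-way between.
- marker (a joint): Slide of the black marker in its upright slot, 0 at the top, level with the pointer at no load; grows downward (m) to 0.06 on the same scale as joint scale_hook. It starts near the top and stays where it is left (1.5 N of friction).
- marker_tip (a point): Tip of the marker's index, 29 mm to the -y side of the middle of the face, opposite the pointer's tip; level with the middle of the marker's tab.
- marker_tab (a point): Top of the marker's black thumb tab, 46 mm to the -y side of the middle of the face and 30 mm in front of it. The tab is a bar 12 mm wide (y), 8 mm high that stands 44 mm out of the face along -x; the point is 4 mm above the marker's tip. It can be pushed down from above.
- retort_stand: Fixed laboratory stand with a 470 mm high rod and glassware up to 300 mm high clamped in front of it, behind and to the left of the scale; keep the arm clear of it. Origin: middle of its foot on the desk.
- label_roll: Bystander: roll of pale labels, hole upright, 73x86 mm, 62 mm high; origin under its centre.
- tape_1: Bystander: roll of black tape, 55 mm across, 19 mm high; origin under its centre.
- dropper_bottle: Bystander: small dark dropper bottle, 36 mm across, 77 mm high; origin under its centre.

How it is judged:
On the way:
1. The stirrup with the jar hangs in the hook, let go, and the pointer stands still (distance between stirrup_eye and hook_seat below 0.012 m and value of joint scale_hook above 0.02 m and velocity of joint scale_hook between -0.012 and 0.012 m/s and linear speed of stirrup below 0.03 m/s and horizontal distance between jar_mid and stirrup below 0.02 m and z of jar_mid in the frame of stirrup below 0.06 m and angle between stirrup's own z axis and vertical below 0.15 rad and contact force between the fingers and stirrup below 0.05 N), for 0.3 s.
At the end, for the whole second after the job is handed in: The stirrup hangs released and at rest with its eye in the hook (within 12 mm of the seat), upright within 0.15 rad, the jar in its tray (within 20 mm of the middle), the pointer sunk more than 20 mm and still; the marker's tip is level with the pointer's tip within 5 mm, one small division (distance between stirrup_eye and hook_seat below 0.012 m and value of joint scale_hook above 0.02 m and velocity of joint scale_hook between -0.012 and 0.012 m/s and linear speed of stirrup below 0.03 m/s and horizontal distance between jar_mid and stirrup below 0.02 m and z of jar_mid in the frame of stirrup below 0.06 m and angle between stirrup's own z axis and vertical below 0.15 rad and z of marker_tip in the frame of pointer_tip between -0.005 and 0.005 m); the robot touches nothing.
It fails at once if The load is dropped on the hook or the spring let fly: hook and pointer move faster than 0.25 m/s (velocity of joint scale_hook above 0.25 m/s or velocity of joint scale_hook below -0.25 m/s).
It fails at once if The jar tips over (more than 0.5 rad) (angle between jar_mid's own z axis and vertical above 0.5 rad).
It fails at once if A bystander (label roll, tape, dropper bottle) moves more than 30 mm (distance of any of label_roll, tape_1, dropper_bottle from where it was at the start of the episode above 0.03 m).
It also fails if it takes over 64 s, if anything falls off the work surface, if the arm or the gripper's body presses on something with over 40 N, if the wrist force passes 120 N, or if a joint passes its speed limit or range.

## Working session

There is one attempt and no reset: what is moved stays moved. The work goes in short steps, Python scripts to look and compute and a tool call to move; the robot and the scene stay as the last step left them, time stands still between calls to the robot, and variables do not carry over. Pictures are saved under pics/ and viewed, on a budget of 10 in all, crops included, one or two more only if the job needs it, and the job is handed in when it is done.

Besides the shell and the picture viewer there is one more tool, called after "Call:" as a command line: name --argument value ..., lists and objects as JSON in quotes. carry_out: Moves the arm, as the interface text tells. Its arguments: {"type":"object","properties":{"motion":{"type":"array","items":{"type":"array","items":{"type":"array","items":{"type":"number"}}}},"squeeze":{"type":"number"}},"required":["motion"]}

```bash
mkdir -p pics; cat > h.py <<'E'
import numpy as np, cv2
from plant import readout, eyes, ticket, r
from scipy.spatial.transform import Rotation as R
def rot(a):
    a=np.array(a,float)
    return a if a.shape==(3,3) else R.from_quat(a).as_matrix()
def snap(n,f):
    s=eyes.snapshot(n); cv2.imwrite('pics/'+f,np.ascontiguousarray(s['pixels'][:,:,::-1])); np.savez('pics/'+f+'.npz',K=s['K'],o=s['origin'],A=rot(s['attitude']),p=s['pixels']); return s
def ray(f,u,v):
    d=np.load('pics/'+f+'.npz'); k=np.linalg.solve(d['K'],[u,v,1.]); w=d['A']@k; return d['o'],w/np.linalg.norm(w)
def plane(f,u,v,z):
    o,w=ray(f,u,v); return o+w*(z-o[2])/w[2]
def tri(*rs):
    A=0;b=0
    for f,u,v in rs:
        o,w=ray(f,u,v); P=np.eye(3)-np.outer(w,w); A=A+P; b=b+P@o
    p=np.linalg.solve(A,b); res=[np.linalg.norm((np.eye(3)-np.outer(ray(*q)[1],ray(*q)[1]))@(p-ray(*q)[0])) for q in rs]
    return p,res
def proj(f,p):
    d=np.load('pics/'+f+'.npz'); c=d['K']@(d['A'].T@(np.array(p)-d['o'])); return c[:2]/c[2]
E
python3 - <<'E'
from h import *
for n in ['scene','top']:
    s=snap(n,n+'1.png'); print(n,s['origin'],s['attitude'],s['K'])
print(readout.get_state(), r.tip_reach)
E
```

```text
scene [-0.26144521 -0.7474617   0.68867058] [ 0.75341876 -0.42846659  0.24130412 -0.43651903] [[498.99137377   0.         321.50297116]
 [  0.         498.99137377 191.52243117]
 [  0.           0.           1.        ]]
top [ 0.36642472 -0.24404055  1.16588528] [-0.70173055  0.70716099 -0.06198639  0.06045867] [[497.71792926   0.         322.53842788]
 [  0.         497.71792926 188.25958724]
 [  0.           0.           1.        ]]
{'clock': 0.1, 'q': array([-1.11821423,  0.68990138, -0.19451266,  1.56621593,  0.15731197,
        0.90248266, -0.21509076]), 'qd': array([-0.00139734, -0.00325308, -0.00010623, -0.00176193, -0.00085455,
       -0.00070488, -0.00069873]), 'joint_torque': array([-2.72344121e-03, -5.28493881e+01, -1.27156813e+00, -1.53833896e+01,
       -5.26372832e-02,  1.97081506e-03,  3.86775071e-05]), 'tool_pos': array([0.25398774, 0.57050094, 0.25999564]), 'eef_rot': array([ 2.07823000e-01,  9.78166115e-01, -8.01245539e-04, -1.04595775e-04]), 'contact_force': array([-0.39160132,  0.85609583,  0.88335864]), 'moment': array([-0.0186732 ,  0.03618002,  0.06565899]), 'opening': 0.9990161063589185} 0.022
```

View pics/scene1.png

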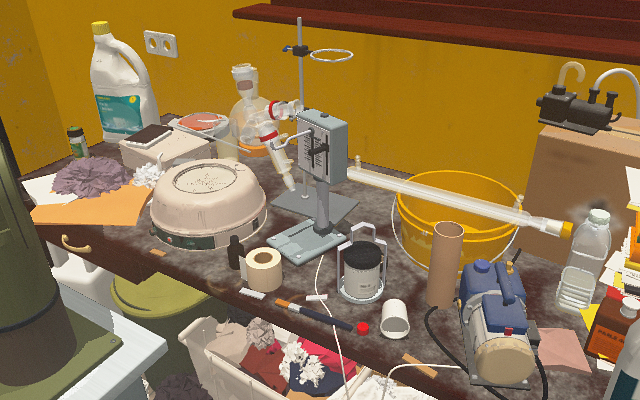

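View pics/top1.png

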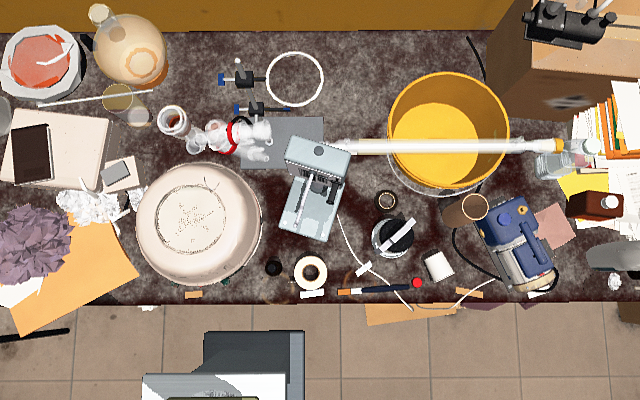

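Scene picture: scale at about (322,150), with its base at (310,240) and the stirrup with jar at (362,265). Top picture: scale base at (312,205), jar lid at (397,238), and the gable strip running from (385,250) to (413,220). I'll take one enlarged composite for exact pixels.

```bash
python3 - <<'E'
import cv2,numpy as np
t=cv2.imread('pics/top1.png')[130:280,270:430]; s=cv2.imread('pics/scene1.png')[105:305,260:400]
a=cv2.resize(t,None,fx=2.5,fy=4,interpolation=3) if 0 else cv2.resize(t,(400*1,375),interpolation=3)
b=cv2.resize(s,(400,571),interpolation=3)
c=np.zeros((571,800,3),np.uint8); c[:375,:400]=a; c[:,400:]=b
cv2.imwrite('pics/c1.png',c)
E
```

```text
(no output)
```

View pics/c1.png

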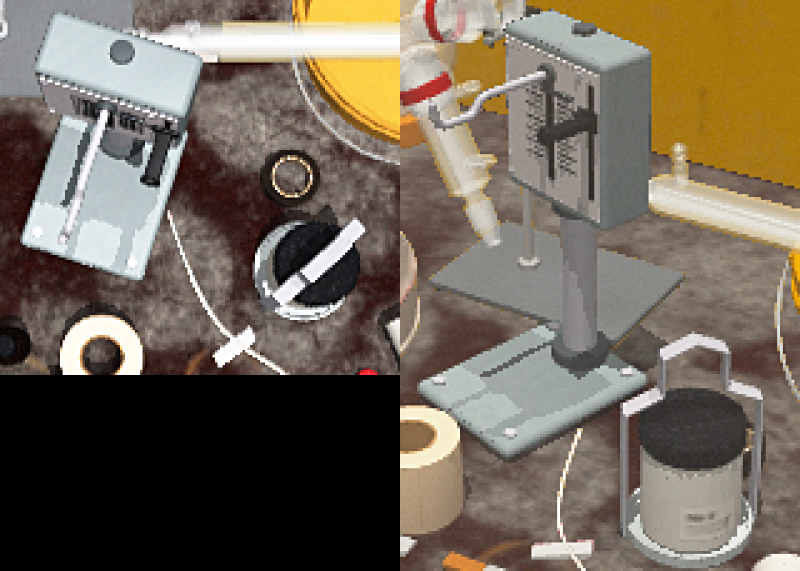

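```bash
python3 - <<'E'
from h import *
T=lambda x,y:('top1.png',270+x/2.5,130+y/2.5)
S=lambda x,y:('scene1.png',260+(x-400)/2.857,105+y/2.857)
print('nut',plane(*T(122,50),.305),tri(T(122,48),S(585,27)))
h=[plane(*T(*p),.300) for p in [(55,13),(203,57),(183,118),(36,75)]]
for p in h: print('house',p)
print([np.linalg.norm(h[i]-h[(i+1)%4]) for i in range(4)])
for p in [(22,242),(142,279)]: print('base',plane(*T(*p),.016))
f=(h[2]+h[3])/2; ax=h[3]-h[2]; print('yaw from face', np.degrees(np.arctan2(ax[1],ax[0]))-90)
print('face mid',f)
print('hook tip',plane(*T(64,238),.2865),tri(T(64,238),S(433,114)))
print('gable',plane(*T(305,277),.164),tri(T(305,277),S(694,337)))
print('lid',plane(*T(317,265),.100))
for p in [(272,300),(355,232)]: print('shoulder',plane(*T(*p),.116))
print('tape',plane(*T(291,176),.019),'roll',plane(*T(100,345),.062),'dropper',plane(*T(8,346),.077))
print('marker end',tri(T(150,182),S(548,135)))
E
```

```text
nut [ 0.58637593 -0.24039077  0.305     ] (array([ 0.58821418, -0.23953679,  0.30117643]), [np.float64(0.0010340162334159944), np.float64(0.0010340162334159405)])
house [ 0.61542152 -0.19232063  0.3       ]
house [ 0.5820674  -0.29828655  0.3       ]
house [ 0.5376981  -0.28330947  0.3       ]
house [ 0.56975548 -0.17889161  0.3       ]
[np.float64(0.11109128648970623), np.float64(0.04682892379836145), np.float64(0.10922803947876246), np.float64(0.047599633296061414)]
base [ 0.47804112 -0.14542077  0.016     ]
base [ 0.44305811 -0.25616343  0.016     ]
yaw from face -17.06703781082993
face mid [ 0.55372679 -0.23110054  0.3       ]
hook tip [ 0.45439333 -0.19834025  0.2865    ] (array([ 0.45483531, -0.19675566,  0.27449323]), [np.float64(0.0012240712744509814), np.float64(0.001224071274451058)])
gable [ 0.43378198 -0.38546704  0.164     ] (array([ 0.44002659, -0.39565337,  0.16287847]), [np.float64(0.01163400068958721), np.float64(0.011634000689587327)])
lid [ 0.44823591 -0.40509551  0.1       ]
shoulder [ 0.41800303 -0.36395272  0.116     ]
shoulder [ 0.4746456  -0.43578954  0.116     ]
tape [ 0.53743564 -0.39588053  0.019     ] roll [ 0.3826619  -0.21834836  0.062     ] dropper [ 0.38220935 -0.13921812  0.077     ]
marker end (array([ 0.49877631, -0.26056936,  0.25522091]), [np.float64(0.0004281815626943566), np.float64(0.0004281815626942327)])
```

```bash
cat >> h.py <<'E'
def yawdown(yaw_y_deg,pitch_deg=0):
    # tool z down, tool y at given azimuth; pitch leans about tool y
    a=np.radians(yaw_y_deg); y=np.array([np.cos(a),np.sin(a),0]); z=np.array([0,0,-1.]); x=np.cross(y,z)
    return np.column_stack([x,y,z])@R.from_euler('y',pitch_deg,degrees=True).as_matrix()
def plan(way,claw,p=None,Q=None):
    # way: list of (pos,Rtarget,nrows)
    st=readout.get_state(); p=np.array(st['tool_pos'] if p is None else p); Q=rot(st['eef_rot']) if Q is None else Q
    rows=[]
    for tp,tR,n in way:
        for i in range(n):
            k=n-i; d=Q.T@((np.array(tp)-p)/k)*1000; w=R.from_matrix(Q.T@tR).as_rotvec()/k
            d=np.round(d,1); w=np.round(w,3); rows.append([*map(float,d),*map(float,w),claw]); p=p+Q@d/1000; Q=Q@R.from_rotvec(w).as_matrix()
    for i in range(0,len(rows),8): print([[[(int(v) if v==int(v) else v) for v in q] for q in rows[i:i+8]]])
    print('end',p.round(4),'max',np.abs(np.array(rows)).max(0)); return p,Q
E
python3 - <<'E'
from h import *
plan([([.27,.52,.40],yawdown(56),4),([.42,.2,.42],yawdown(16),8),([.43,-.1,.42],yawdown(-22),7),([.44,-.37,.34],yawdown(-51.7),5+2)],100)
E
```

```text
[[[-8.8, -10, -35, 0, 0, 0.044, 100], [-9.2, -9.6, -35, -0.001, 0, 0.044, 100], [-9.6, -9.1, -35, 0, 0, 0.043, 100], [-10.1, -8.6, -35, -0.001, 0, 0.044, 100], [-37.9, -22.7, -2.5, 0, 0, 0.087, 100], [-39.7, -19.3, -2.5, 0, 0, 0.087, 100], [-41.3, -15.8, -2.5, 0, 0, 0.087, 100], [-42.5, -12.1, -2.5, 0, 0, 0.087, 100]]]
[[[-43.4, -8.4, -2.5, 0, 0, 0.087, 100], [-43.9, -4.6, -2.5, 0, 0, 0.088, 100], [-44.2, -0.7, -2.5, 0, 0, 0.087, 100], [-44, 3.2, -2.4, 0.001, 0, 0.088, 100], [-41.6, -10.4, 0, 0, 0, 0.095, 100], [-42.4, -6.4, 0, 0, 0, 0.095, 100], [-42.8, -2.4, 0, 0, 0, 0.095, 100], [-42.9, 1.7, 0, 0, 0, 0.095, 100]]]
[[[-42.5, 5.7, 0, 0, 0, 0.094, 100], [-41.8, 9.7, 0, 0, 0, 0.095, 100], [-40.6, 13.6, 0, 0, 0, 0.094, 100], [-35.2, 15.8, 11.4, 0, 0, 0.074, 100], [-34, 18.3, 11.4, 0, 0, 0.074, 100], [-32.5, 20.8, 11.4, 0, 0, 0.074, 100], [-30.9, 23.1, 11.5, 0, 0, 0.074, 100], [-29.1, 25.4, 11.4, 0, 0, 0.074, 100]]]
[[[-27.1, 27.5, 11.5, 0, 0, 0.074, 100], [-25, 29.3, 11.4, 0, 0, 0.074, 100]]]
end [ 0.44   -0.3699  0.34  ] max [4.42e+01 2.93e+01 3.50e+01 1.00e-03 0.00e+00 9.50e-02 1.00e+02]
```

Call:
carry_out --motion '[[[-9,-10,-35,0,0,0.044,100],[-9,-10,-35,0,0,0.044,100],[-10,-9,-35,0,0,0.044,100],[-10,-9,-35,0,0,0.044,100],[-38,-23,-2.5,0,0,0.087,100],[-40,-19,-2.5,0,0,0.087,100],[-41,-16,-2.5,0,0,0.087,100],[-42,-12,-2.5,0,0,0.087,100]]]'

```text
clock: 0.9
tool_pos: [0.3449, 0.3577, 0.4106]
eef_rot: [0.456, 0.89, -0.0, -0.0]
contact_force: [1.0, 0.4, -0.9]
opening: 0.999
```

Call:
carry_out --motion '[[[-43,-8,-2.5,0,0,0.087,100],[-44,-5,-2.5,0,0,0.088,100],[-44,-1,-2.5,0,0,0.087,100],[-44,3,-2.5,0,0,0.088,100],[-42,-10,0,0,0,0.095,100],[-42,-6,0,0,0,0.095,100],[-43,-2,0,0,0,0.095,100],[-43,2,0,0,0,0.095,100]]]'

```text
clock: 1.7
tool_pos: [0.4253, 0.0266, 0.4206]
eef_rot: [0.743, 0.669, -0.0, -0.0]
contact_force: [1.1, -0.0, -0.2]
opening: 0.998
```

Call:
carry_out --motion '[[[-42,6,0,0,0,0.094,100],[-42,10,0,0,0,0.095,100],[-41,14,0,0,0,0.094,100],[-35,16,11.4,0,0,0.074,100],[-34,18,11.4,0,0,0.074,100],[-32,21,11.4,0,0,0.074,100],[-31,23,11.5,0,0,0.074,100],[-29,25,11.4,0,0,0.074,100]]]'

```text
clock: 2.5
tool_pos: [0.4375, -0.2937, 0.3628]
eef_rot: [0.918, 0.395, -0.0, -0.0]
contact_force: [0.3, -0.3, 0.5]
opening: 0.994
```

Call:
carry_out --motion '[[[-27,27,11,0,0,0.074,100],[-25,29,11,0,0,0.074,100],[0,0,0,0,0,0,100],[0,0,0,0,0,0,100]]]'

```text
clock: 2.9
tool_pos: [0.4395, -0.369, 0.3407]
eef_rot: [0.945, 0.327, -0.001, -0.001]
contact_force: [0.1, -0.3, 0.1]
opening: 0.997
```

```bash
python3 - <<'E'
from h import *
s=snap('wrist','w1.png'); st=readout.get_state()
print(s['origin'],rot(s['attitude']).round(3),s['K'][0]); print(st['clock'],st['tool_pos'],rot(st['eef_rot']).round(3),st['q'],st['contact_force'])
print(proj('w1.png',[.446,-.401,.162]))
E
```

```text
[ 0.49914772 -0.32225559  0.46360962] [[ 0.618 -0.753 -0.227]
 [-0.786 -0.592 -0.177]
 [-0.002  0.288 -0.958]] [323.96031741   0.         318.81378069]
2.95 [ 0.44007797 -0.36797935  0.34114146] [[ 0.785  0.62  -0.001]
 [ 0.62  -0.785  0.002]
 [ 0.    -0.002 -1.   ]] [ 0.33590123  0.56855231  0.48313188  1.63677821 -0.30023303  1.01230019
  0.01312273] [ 0.86727831 -0.04040024  0.63931316]
[349.20290387 200.93265207]
```

View pics/w1.png

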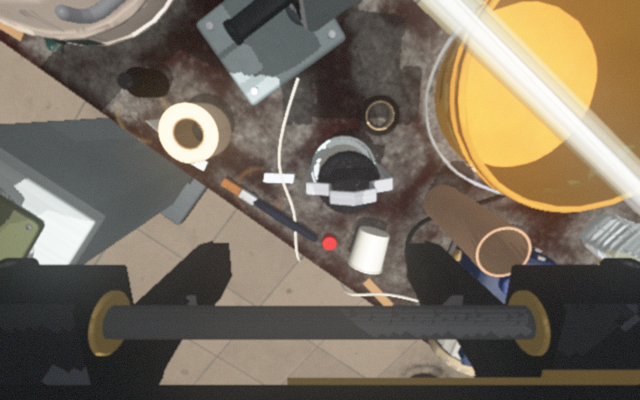

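Wrist picture: the stirrup's gable runs from about (331,195) to (378,193), with the shoulders at (317,188) and (384,185). That is close to the predicted (349,201). I'll extract this more exactly.

```bash
python3 - <<'E'
import cv2,numpy as np
c=cv2.imread('pics/w1.png')[125:220,295:405]; cv2.imwrite('pics/w1c.png',cv2.resize(c,None,fx=6,fy=6,interpolation=2))
E
```

```text
(no output)
```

View pics/w1c.png

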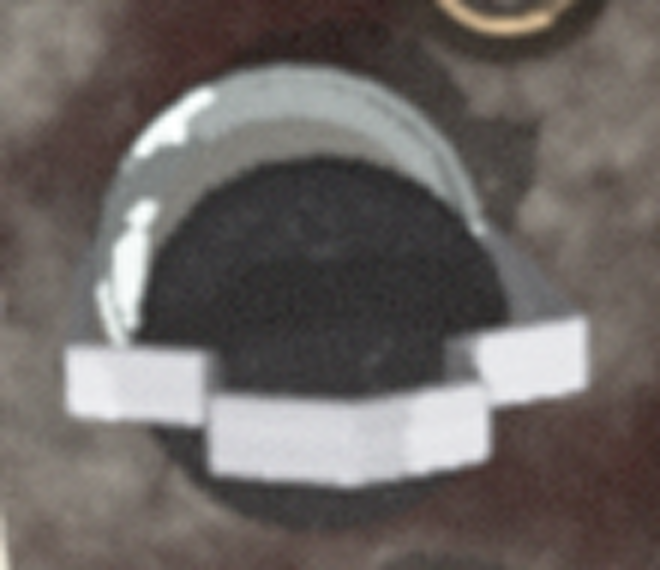

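Crop: the gable ridge is at (355,440) in the crop, with its ends at (208,432) and (490,425). The shoulder ends are at (68,383) and (588,352).

```bash
python3 - <<'E'
from h import *
W=lambda x,y:('w1.png',295+x/6-.4,125+y/6-.4)
T=lambda x,y:('top1.png',270+x/2.5,130+y/2.5)
print('ridge',plane(*W(353,440),.164))
for (a,b,z) in [((208,432),(490,425),.152),((68,383),(588,352),.110)]:
    p=plane(*W(*a),z);q=plane(*W(*b),z);d=q-p; print((p+q)/2,np.linalg.norm(d),np.degrees(np.arctan2(d[1],d[0])))
p=plane(*W(328,335),.100); print('lid',p)
c=np.array([.446,-.4015]); 
plan([([.446,-.4015,.26],yawdown(-51.7),4),([.446,-.4015,.150],yawdown(-51.7),12)],100)
E
```

```text
ridge [ 0.45118966 -0.401752    0.164     ]
[ 0.45037747 -0.40312005  0.152     ] 0.04694737934688825 -50.33728540972467
[ 0.45041461 -0.40323134  0.11      ] 0.09739388713850995 -48.30067994009574
lid [ 0.45405652 -0.40151939  0.1       ]
[[[-4, 7.5, 20.3, 0, 0, 0, 100], [-4.1, 7.5, 20.3, -0.001, 0, 0, 100], [-4, 7.5, 20.2, 0, 0, 0, 100], [-4.1, 7.6, 20.3, -0.001, 0, 0, 100], [0, 0, 9.2, 0, 0, 0, 100], [0, 0, 9.2, 0, 0, 0, 100], [0, 0, 9.2, 0, 0, 0, 100], [0, 0, 9.2, 0, 0, 0, 100]]]
[[[0, 0, 9.1, 0, 0, 0, 100], [0, 0, 9.2, 0, 0, 0, 100], [0, 0, 9.1, 0, 0, 0, 100], [0, 0, 9.2, 0, 0, 0, 100], [0, 0, 9.1, 0, 0, 0, 100], [0, 0, 9.2, 0, 0, 0, 100], [0, 0, 9.1, 0, 0, 0, 100], [0, -0.1, 9.2, 0, 0, 0, 100]]]
end [ 0.446  -0.4015  0.15  ] max [4.10e+00 7.60e+00 2.03e+01 1.00e-03 0.00e+00 0.00e+00 1.00e+02]
```

```bash
python3 - <<'E'
from h import *
plan([([.450,-.4028,.21],yawdown(-49.4),5),([.450,-.4028,.150],yawdown(-49.4),6)],100)
E
```

```text
[[[-2.8, 6.7, 26.2, 0, 0, -0.008, 100], [-2.8, 6.7, 26.2, 0, 0, -0.008, 100], [-2.9, 6.7, 26.2, -0.001, 0, -0.008, 100], [-2.9, 6.7, 26.2, 0, 0, -0.008, 100], [-3, 6.6, 26.3, -0.001, -0.001, -0.008, 100], [0, 0, 10, 0, 0, 0, 100], [0, 0, 10, 0, 0, 0, 100], [0, 0, 10, 0, 0, 0, 100]]]
[[[0, 0, 10, 0, 0, 0, 100], [0, 0, 10, 0, 0, 0, 100], [0, 0, 10, 0, 0, 0, 100]]]
end [ 0.45   -0.4028  0.15  ] max [3.00e+00 6.70e+00 2.63e+01 1.00e-03 1.00e-03 8.00e-03 1.00e+02]
```

Call:
carry_out --motion '[[[-3,7,26,0,0,-0.008,100],[-3,7,26,0,0,-0.008,100],[-3,6,26,-0.001,0,-0.008,100],[-3,7,26,0,0,-0.008,100],[-3,6,26,-0.001,-0.001,-0.008,100],[0,0,10,0,0,0,100],[0,0,10,0,0,0,100],[0,0,10,0,0,0,100]]]'

```text
clock: 3.75
tool_pos: [0.4501, -0.4034, 0.1821]
eef_rot: [0.938, 0.347, 0.001, 0.002]
contact_force: [-0.2, 0.3, 0.0]
opening: 0.997
```

Call:
carry_out --motion '[[[0,0,10,0,0,0,100],[0,0,10,0,0,0,100],[0,0,10,0,0,0,100],[0,0,0,0,0,0,60],[0,0,0,0,0,0,58],[0,0,0,0,0,0,54],[0,0,0,0,0,0,45],[0,0,0,0,0,0,45]]]' --squeeze 25

```text
clock: 4.55
tool_pos: [0.4495, -0.4042, 0.152]
eef_rot: [0.938, 0.347, 0.0, 0.001]
contact_force: [0.6, -0.4, -0.6]
opening: 0.574
```

```bash
python3 - <<'E'
from h import *
st=readout.get_state(); print(st)
seat=np.array([.471,-.206]); a=np.radians(-17.4); xh=np.array([np.cos(a),np.sin(a)])
print(xh,'pre',seat-.07*xh)
E
```

```text
{'clock': 4.55, 'q': array([ 0.4698036 ,  0.832378  ,  0.33569442,  1.7414772 , -0.41996981,
        0.63669227,  0.1815902 ]), 'qd': array([-0.00076591,  0.00221866, -0.00164667,  0.00193905, -0.00016349,
        0.00118546, -0.00069709]), 'joint_torque': array([ 1.32822973e-02, -5.29619515e+01,  6.08423084e+00, -1.08100703e+01,
       -3.45867954e-02,  1.87643134e-02, -5.97467406e-04]), 'tool_pos': array([ 0.44947583, -0.40424624,  0.15195013]), 'eef_rot': array([9.38024428e-01, 3.46566414e-01, 6.50140652e-05, 1.37462298e-03]), 'contact_force': array([ 0.64089068, -0.3827546 , -0.63656046]), 'moment': array([-0.02731507,  0.11438334,  0.04582663]), 'opening': 0.5736746844764697}
[ 0.95424033 -0.29904079] pre [ 0.40420318 -0.18506714]
```

Call:
carry_out --motion '[[[0,0,0,0,0,0,42],[0,0,0,0,0,0,42],[0,0,0,0,0,0,42],[0,0,-2,0,0,0,42],[0,0,-5,0,0,0,42],[0,0,-8,0,0,0,42],[0,0,-8,0,0,0,42],[0,0,-5,0,0,0,42]]]' --squeeze 30

```text
clock: 5.35
tool_pos: [0.4495, -0.4043, 0.1806]
eef_rot: [0.938, 0.347, 0.0, 0.002]
contact_force: [0.4, -0.7, -4.3]
opening: 0.531
```

Call:
carry_out --motion '[[[0,0,-3,0,0,0,42],[0,0,0,0,0,0,42],[0,0,0,0,0,0,42],[0,0,0,0,0,0,42]]]'

```text
clock: 5.75
tool_pos: [0.4491, -0.4038, 0.1823]
eef_rot: [0.938, 0.347, -0.0, 0.001]
contact_force: [-0.3, -0.2, -4.6]
opening: 0.532
```

```bash
python3 - <<'E'
from h import *
s=snap('wrist','w2.png'); s2=snap('scene','scene2.png'); st=readout.get_state(); print(st['clock'],st['tool_pos'],st['contact_force'],st['moment'],st['opening'])
a=s['pixels'][150:400,180:500,::-1]; b=s2['pixels'][140:310,300:430,::-1]
b=cv2.resize(b,(380,497)); a=cv2.resize(a,(420,328)); c=np.zeros((497,800,3),np.uint8); c[:328,:420]=a; c[:,420:]=b; cv2.imwrite('pics/c2.png',c)
E
```

```text
5.85 [ 0.44919321 -0.40385017  0.18228257] [-0.69210719 -0.56558136 -4.98667739] [-0.07054457  0.13239346 -0.01882268] 0.5323343335568965
```

View pics/c2.png

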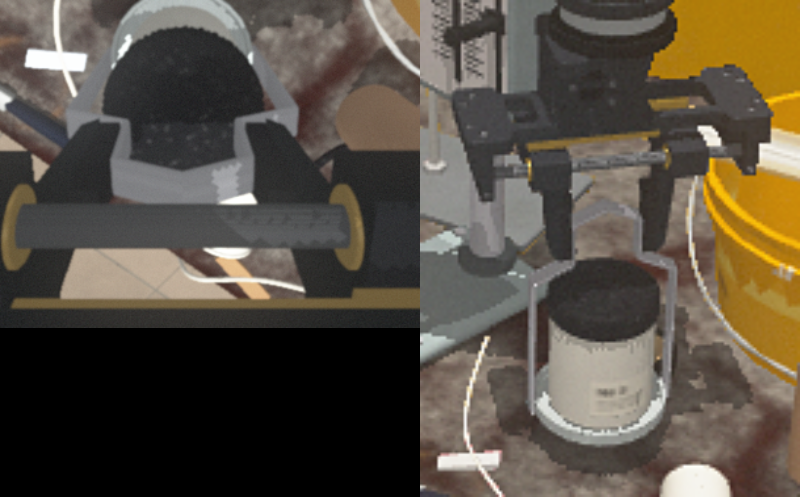

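Crop: the stirrup is lifted level between the fingers and the jar sits centred in its tray. The weight is about 4.7 N, so I expect it to sink about 37 mm. Next I carry it to a point in front of the hook.

```bash
python3 - <<'E'
from h import *
plan([([.43,-.39,.20],yawdown(-52),2),([.40,-.34,.288],yawdown(-72),8),([.398,-.26,.288],yawdown(-92),7),([.404,-.185,.288],yawdown(-107.4),7)],42)
E
```

```text
[[[-2.8, -11.5, -8.9, 0.001, 0.001, 0.022, 42], [-3, -11.4, -8.8, 0, 0, 0.023, 42], [0.9, -7.2, -11, 0, 0, 0.044, 42], [0.6, -7.3, -11, 0, 0, 0.044, 42], [0.2, -7.3, -11, 0, 0, 0.043, 42], [-0.1, -7.3, -11, 0, 0, 0.044, 42], [-0.4, -7.3, -11, 0, 0, 0.043, 42], [-0.7, -7.2, -11, 0, 0, 0.044, 42]]]
[[[-1, -7.2, -11, 0, 0, 0.043, 42], [-1.3, -7.2, -11.1, 0, 0, 0.044, 42], [3.3, -11, 0, 0, 0, 0.05, 42], [2.7, -11.1, 0, 0, 0, 0.05, 42], [2.1, -11.2, 0, 0, 0, 0.05, 42], [1.6, -11.3, 0, 0, 0, 0.05, 42], [1, -11.4, 0, 0, 0, 0.05, 42], [0.5, -11.4, 0, 0, 0, 0.049, 42]]]
[[[-0.2, -11.4, 0, 0, 0, 0.05, 42], [0.5, -10.7, 0, 0, 0, 0.038, 42], [0.1, -10.8, 0, 0, 0, 0.038, 42], [-0.3, -10.7, 0, 0, 0, 0.039, 42], [-0.8, -10.7, 0, 0, 0, 0.038, 42], [-1.2, -10.7, 0, 0, 0, 0.039, 42], [-1.6, -10.7, 0, 0, 0, 0.038, 42], [-1.9, -10.6, 0, 0, 0, 0.039, 42]]]
end [ 0.404 -0.185  0.288] max [3.30e+00 1.15e+01 1.11e+01 1.00e-03 1.00e-03 5.00e-02 4.20e+01]
```

Call:
carry_out --motion '[[[-2,-5,-9,0,0,0.022,42],[-3,-12,-9,0,0,0.023,42],[0,-9,-11,0,0,0.044,42],[0,-9,-11,0,0,0.044,42],[0,-9,-11,0,0,0.043,42],[0,-8,-11,0,0,0.044,42],[0,-7,-11,0,0,0.043,42],[-1,-7,-11,0,0,0.044,42]]]'

```text
clock: 6.65
tool_pos: [0.4072, -0.3525, 0.2675]
eef_rot: [0.98, 0.198, 0.0, 0.001]
contact_force: [-0.4, -0.2, -4.9]
opening: 0.531
```

Call:
carry_out --motion '[[[-1,-7,-11,0,0,0.043,42],[-1,-8,-11,0,0,0.044,42],[2,-10,0,0,0,0.05,42],[3,-11,0,0,0,0.05,42],[2,-11,0,0,0,0.05,42],[2,-11,0,0,0,0.05,42],[1,-11,0,0,0,0.05,42],[0.5,-11,0,0,0,0.049,42]]]'

```text
clock: 7.45
tool_pos: [0.398, -0.2732, 0.2889]
eef_rot: [1.0, 0.006, 0.001, 0.001]
contact_force: [-1.2, 1.0, -4.8]
opening: 0.525
```

Call:
carry_out --motion '[[[0,-11,0,0,0,0.05,42],[0.5,-11,0,0,0,0.038,42],[0,-11,0,0,0,0.038,42],[0,-11,0,0,0,0.039,42],[-1,-11,0,0,0,0.038,42],[-1,-9,0,0,0,0.039,42],[-2,-6,0,0,0,0.038,42],[-2,-3,0,0,0,0.039,42]]]'

```text
clock: 8.25
tool_pos: [0.4006, -0.1993, 0.2887]
eef_rot: [0.988, -0.152, 0.001, 0.0]
contact_force: [-0.1, 0.1, -5.0]
opening: 0.529
```

Call:
carry_out --motion '[[[0,0,0,0,0,0,42],[0,0,0,0,0,0,42],[0,0,0,0,0,0,42]]]'

```text
clock: 8.55
tool_pos: [0.4008, -0.2005, 0.2884]
eef_rot: [0.988, -0.152, 0.001, 0.001]
contact_force: [-0.4, -0.0, -4.7]
opening: 0.531
```

```bash
python3 - <<'E'
from h import *
s=snap('wrist','w3.png'); snap('scene','scene3.png'); snap('top','top3.png'); st=readout.get_state(); print(st['clock'],st['tool_pos'],rot(st['eef_rot']).round(4),st['contact_force'],st['opening'])
for p in [[.4525,-.200,.2865],[.471,-.206,.2685]]: print(proj('w3.png',p),proj('scene3.png',p))
a=s['pixels'][:,120:520,::-1]; b=np.load('pics/scene3.png.npz')['p'][60:260,240:380,::-1]
cv2.imwrite('pics/c3.png',np.hstack([a,cv2.resize(b,(280,400),interpolation=3)]))
E
```

```text
8.7 [ 0.40079642 -0.20043653  0.28825307] [[ 9.540e-01 -2.998e-01  8.000e-04]
 [-2.998e-01 -9.540e-01 -2.100e-03]
 [ 1.400e-03  1.800e-03 -1.000e+00]] [ 0.02620377  0.40455434 -4.13444753] 0.5326752522108691
[281.56878646 172.85854754] [272.44512525 140.03908939]
[284.99894185 119.7565078 ] [280.88715555 145.59600162]
```

View pics/c3.png

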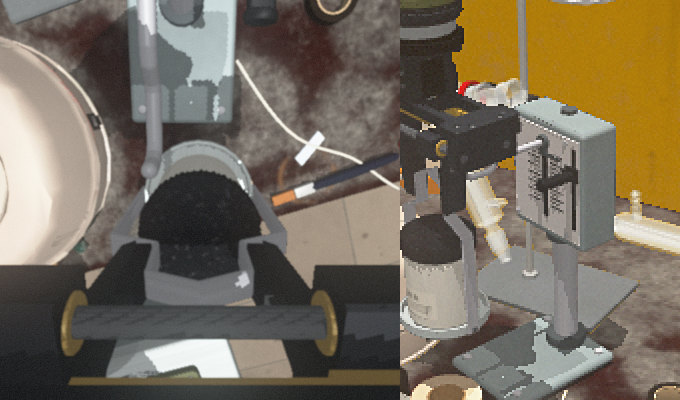

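Wrist half: hook tip at full-frame (270,168), with the shank running straight up the image and the eye centred near column 320. Scene half: the stirrup is held just in front of the scale.

```bash
python3 - <<'E'
from h import *
st=readout.get_state(); Q=rot(st['eef_rot']); p=st['tool_pos']
for z in (.2865,.28): 
    q=plane('w3.png',270,168,z); print('tip',q,'tool',(Q.T@(q-p)*1000).round(1))
for uv in [(269,60),(268,10)]: print(uv,(Q.T@(plane('w3.png',*uv,.28)-p)*1000).round(1))
for f in ('w3.png',):
  for e in [((251,20),(253,118)),((359,20),(354,118))]:
    a,b=[plane(f,*x,.016) for x in e]; d=a-b; print('edge yaw',np.degrees(np.arctan2(d[1],d[0])),(Q.T@(b-p)*1000).round(1))
g=plane('w3.png',319,285,.2965); print('gable mid', (Q.T@(g-p)*1000).round(1))
E
```

```text
tip [ 0.4556799  -0.19633212  0.2865    ] tool [ 51.1 -20.4   1.8]
tip [ 0.4547999 -0.1950324  0.28     ] tool [ 49.9 -21.4   8.3]
(269, 60) [ 90.9 -20.    8.3]
(268, 10) [107.5 -19.6   8.4]
edge yaw -19.587358483870332 [ 59.5 -79.  272.2]
edge yaw -18.71758216953201 [ 59.4  40.5 272.4]
gable mid [ 5.5 -1.3 -8.2]
```

Call:
carry_out --motion '[[[0,-3,0,0,0,0.006,42],[0,-6,0,0,0,0.006,42],[0,-6,0,0,0,0,42],[0,-4,0,0,0,0,42],[3,-1,0,0,0,0,42],[6,0,0,0,0,0,42],[8,0,0,0,0,0,42],[8,0,0,0,0,0,42]]]'

```text
clock: 9.5
tool_pos: [0.4317, -0.1895, 0.2882]
eef_rot: [0.988, -0.158, 0.001, 0.001]
contact_force: [0.9, 0.7, -4.4]
opening: 0.527
```

Call:
carry_out --motion '[[[8,0,0,0,0,0,42],[8,0,0,0,0,0,42],[8,0,0,0,0,0,42],[7,0,0,0,0,0,42],[5,0,0,0,0,0,42],[4,0,0,0,0,0,42],[1,0,0,0,0,0,42],[0,0,0,0,0,0,42]]]'

```text
clock: 10.3
tool_pos: [0.4696, -0.2017, 0.2881]
eef_rot: [0.988, -0.157, 0.0, 0.001]
contact_force: [0.2, -0.3, -4.0]
opening: 0.531
```

```bash
python3 - <<'E'
from h import *
s=snap('wrist','w4.png'); snap('scene','scene4.png'); st=readout.get_state(); print(st['clock'],st['tool_pos'],st['contact_force'],st['opening'])
a=s['pixels'][:,120:520,::-1]; b=np.load('pics/scene4.png.npz')['p'][100:240,240:380,::-1]
cv2.imwrite('pics/c4.png',np.hstack([a,cv2.resize(b,(400,400),interpolation=3)]))
E
```

```text
10.4 [ 0.4693654  -0.20155296  0.2881553 ] [-0.5620085   1.24579181 -3.76631935] 0.5314687049507001
```

View pics/c4.png

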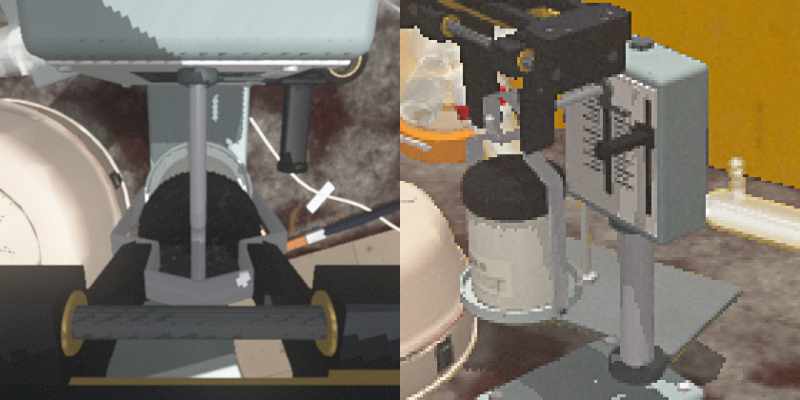

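Wrist half: the hook shaft (column 200 in the crop) passes centrally under the gable, and the tab is at (293,165), clear of the fingers. I'll check the fore-aft distance against the face edge and the tab end.

```bash
python3 - <<'E'
from h import *
st=readout.get_state(); Q=rot(st['eef_rot']); p=st['tool_pos']
f=lambda u,v,z:(Q.T@(plane('w4.png',u,v,z)-p)*1000).round(1)
print('face top edge',f(200+120,62,.300),f(60+120,60,.3),f(340+120,58,.3))
print('tab end top near',f(293+120,165,.261), f(413,165,.255))
print('gable front/back edges mid', f(318,268,.2965), f(318,298,.2965))
E
```

```text
face top edge [ 88.   -0.9 -11.8] [ 88.6 -45.2 -11.9] [ 89.2  43.4 -11.7]
tab end top near [47.9 42.8 27.3] [46.8 44.6 33.3]
gable front/back edges mid [13.4 -1.7 -8.3] [-0.1 -1.7 -8.3]
```

Call:
carry_out --motion '[[[-1.5,0,0,0,0,0,42],[-1.5,0,2,0,0,0,42],[0,0,5,0,0,0,42],[0,0,5,0,0,0,42],[0,0,5,0,0,0,42],[0,0,4,0,0,0,42],[0,0,3,0,0,0,42],[0,0,3,0,0,0,42]]]'

```text
clock: 11.2
tool_pos: [0.4669, -0.2009, 0.2609]
eef_rot: [0.988, -0.157, 0.0, 0.001]
contact_force: [-0.6, 0.2, -4.3]
opening: 0.53
```

Call:
carry_out --motion '[[[0,0,3,0,0,0,42],[0,0,3,0,0,0,42],[0,0,3,0,0,0,42],[0,0,4,0,0,0,42],[0,0,4,0,0,0,42],[0,0,4,0,0,0,42],[0,0,0,0,0,0,42],[0,0,0,0,0,0,42]]]'

```text
clock: 12.0
tool_pos: [0.467, -0.2009, 0.2402]
eef_rot: [0.988, -0.157, 0.0, 0.001]
contact_force: [0.4, -0.4, -2.7]
opening: 0.53
```

Call:
carry_out --motion '[[[0,0,3,0,0,0,42],[0,0,3,0,0,0,42],[0,0,3,0,0,0,42],[0,0,3,0,0,0,42],[0,0,2,0,0,0,42],[0,0,0,0,0,0,42],[0,0,0,0,0,0,42],[0,0,0,0,0,0,42]]]'

```text
clock: 12.8
tool_pos: [0.4671, -0.2009, 0.2263]
eef_rot: [0.988, -0.157, 0.001, 0.001]
contact_force: [2.1, 0.3, -0.8]
opening: 0.531
```

```bash
python3 - <<'E'
from h import *
f=[]
for i in range(6):
    eyes.snapshot('wrist'); f.append(readout.get_state()['contact_force'])
print(np.mean(f,0),np.std(f,0)); print(readout.get_state()['tool_pos'])
E
```

```text
[ 2.02050451  0.05988541 -0.3294781 ] [0.36263885 0.75541604 0.53463417]
[ 0.46708546 -0.20092253  0.22625779]
```

```bash
python3 - <<'E'
from h import *
s=snap('wrist','w5.png'); snap('scene','scene5.png')
a=s['pixels'][:,120:520,::-1]; b=np.load('pics/scene5.png.npz')['p'][100:240,240:380,::-1]
cv2.imwrite('pics/c5.png',np.hstack([a,cv2.resize(b,(400,400),interpolation=3)]))
E
```

```text
(no output)
```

View pics/c5.png

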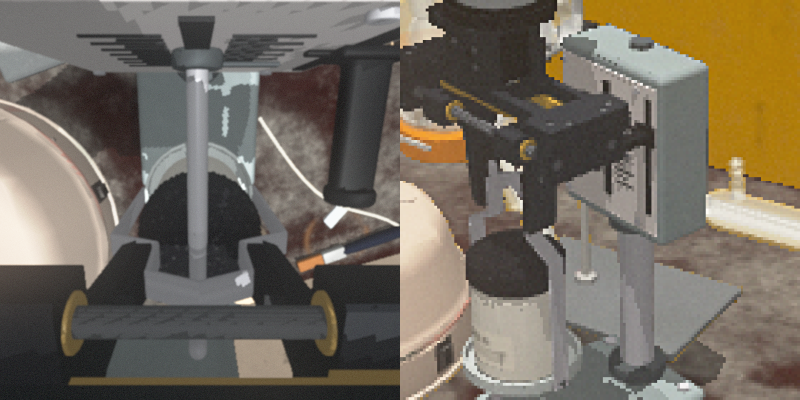

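Wrist half: the bar passes under the gable and the upturned tip shows again at (197,350), on the front side, so the eye is on the hook. I'll check the distance between tip and gable because of the 2 N sideways force.

```bash
python3 - <<'E'
from h import *
st=readout.get_state(); Q=rot(st['eef_rot']); p=st['tool_pos']
f=lambda u,v,z:(Q.T@(plane('w5.png',u,v,z)-p)*1000).round(1)
print('tip',f(317,350,.250),'rear top of bar rise/collar',f(317,60,.2685-.035+.012))
print('tab end',f(470,198,.262),'gable',f(318,285,p[2]+.009))
F=[]
for i in range(4):
    eyes.snapshot('wrist'); s=readout.get_state(); F.append(np.r_[s['contact_force'],s['moment']])
print(np.mean(F,0).round(2), (Q.T@np.mean(F,0)[:3]).round(2))
E
```

```text
tip [-12.3  -2.1 -23.8] rear top of bar rise/collar [ 87.5  -1.9 -19.1]
tab end [ 49.7  41.1 -35.6] gable [ 6.  -1.7 -9. ]
[ 2.06 -0.33 -0.19  0.06 -0.28  0.  ] [ 2.06 -0.33  0.19]
```

```bash
python3 - <<'E'
from h import *
t=snap('top','top5.png')['pixels'][130:300,240:400,::-1]; b=np.load('pics/scene5.png.npz')['p'][140:300,220:380,::-1]
cv2.imwrite('pics/c6.png',np.hstack([cv2.resize(t,(400,425),interpolation=3),cv2.resize(b,(400,425),interpolation=3)]))
E
```

```text
(no output)
```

View pics/c6.png

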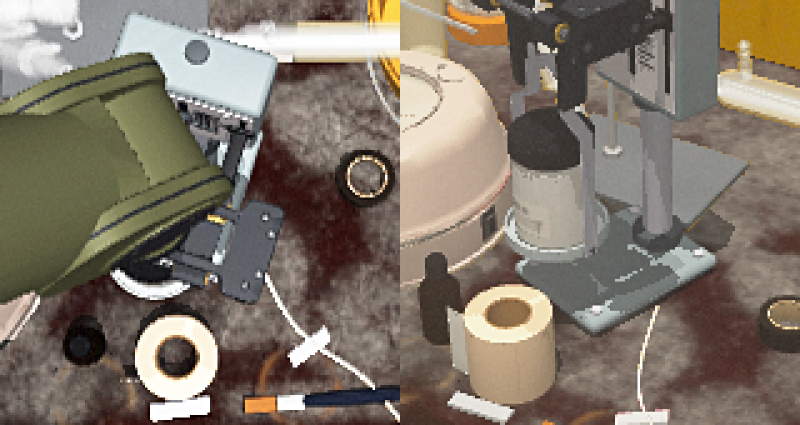

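Crop: the tray hangs clear of the label roll, base and post, so the sideways force probably comes from the eye sitting near the front bend of the hook. I'll nudge it 3 mm along +x.

Call:
carry_out --motion '[[[1,0,0,0,0,0,42],[1,0,0,0,0,0,42],[1,0,0,0,0,0,42],[0,0,0,0,0,0,42],[0,0,0,0,0,0,42]]]'

```text
clock: 13.95
tool_pos: [0.4688, -0.2012, 0.2258]
eef_rot: [0.988, -0.157, -0.001, 0.0]
contact_force: [-3.2, 2.1, -0.1]
opening: 0.53
```

```bash
python3 - <<'E'
from h import *
F=[]
for i in range(5):
    eyes.snapshot('wrist'); s=readout.get_state(); F.append(np.r_[s['contact_force'],s['moment']])
print(np.mean(F,0).round(2),s['tool_pos'],s['clock'])
E
```

```text
[-2.47  2.67 -0.22  0.52  0.65  0.01] [ 0.46935555 -0.20136377  0.22602373] 14.2
```

Call:
carry_out --motion '[[[-1,-0.5,0,0,0,0,42],[-0.8,-0.5,0,0,0,0,42],[0,0,0,0,0,0,42],[0,0,0,0,0,0,42]]]'

```text
clock: 14.6
tool_pos: [0.4692, -0.2012, 0.2266]
eef_rot: [0.988, -0.157, 0.002, 0.002]
contact_force: [1.2, -0.8, -0.4]
opening: 0.525
```

```bash
python3 - <<'E'
from h import *
F=[]
for i in range(5):
    eyes.snapshot('wrist'); s=readout.get_state(); F.append(np.r_[s['contact_force'],s['moment']])
print(np.mean(F,0).round(2),s['tool_pos'],s['clock'])
E
```

```text
[ 1.61 -1.87 -0.34 -0.23 -0.14  0.02] [ 0.46907475 -0.20103886  0.22647876] 14.85
```

Call:
carry_out --motion '[[[0.5,0.4,0,0,0,0,42],[0,0,0.5,0,0,0,42],[0,0,0,0,0,0,42],[0,0,0,0,0,0,42]]]' --squeeze 8

```text
clock: 15.25
tool_pos: [0.469, -0.201, 0.2257]
eef_rot: [0.988, -0.157, 0.001, 0.001]
contact_force: [1.8, -1.9, -0.8]
opening: 0.532
```

Call:
carry_out --motion '[[[0,0,0,0,0,0,54],[0,0,0,0,0,0,56],[0,0,0,0,0,0,60],[0,0,0,0,0,0,68],[0,0,0,0,0,0,76],[0,0,0,0,0,0,80],[0,0,0,0,0,0,80],[0,0,0,0,0,0,80]]]'

```text
clock: 16.05
tool_pos: [0.4687, -0.2008, 0.2257]
eef_rot: [0.988, -0.157, 0.0, 0.001]
contact_force: [-0.1, 0.4, 0.4]
opening: 0.799
```

```bash
python3 - <<'E'
from h import *
s=snap('wrist','w6.png'); b=snap('scene','scene6.png')['pixels'][110:210,270:370,::-1]; st=readout.get_state(); print(st['clock'],st['tool_pos'],st['contact_force'],st['opening'])
a=s['pixels'][:,120:520,::-1]
cv2.imwrite('pics/c7.png',np.hstack([a,cv2.resize(b,(400,400),interpolation=3)]))
E
```

```text
16.15 [ 0.46864612 -0.20083484  0.22566211] [-0.45996896 -0.17198858 -0.40073247] 0.7983228081366119
```

View pics/c7.png

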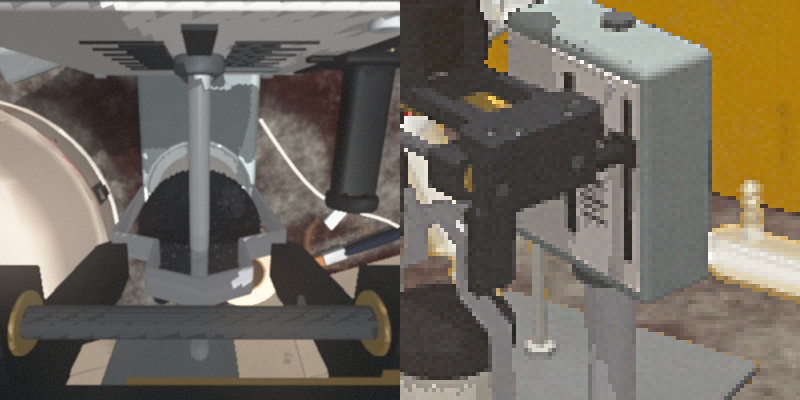

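Wrist half: the fingers are open, the stirrup hangs free on the hook, and the force is about 0. Next I retreat straight up.

Call:
carry_out --motion '[[[0,0,-4,0,0,0,80],[0,0,-8,0,0,0,80],[0,0,-12,0,0,0,80],[0,0,-20,0,0,0,80],[0,0,-25,0,0,0,80],[0,0,-25,0,0,0,80],[0,0,-25,0,0,0,80],[0,0,-11,0,0,0,80]]]'

```text
clock: 16.95
tool_pos: [0.4691, -0.2015, 0.3586]
eef_rot: [0.987, -0.158, 0.003, 0.002]
contact_force: [0.5, -0.8, -0.1]
opening: 0.801
```

Call:
carry_out --motion '[[[-20,0,-20,0,0,0,0],[-20,0,-20,0,0,0,0],[0,0,0,0,0,0,0],[0,0,0,0,0,0,0],[0,0,0,0,0,0,0],[0,0,0,0,0,0,0],[0,0,0,0,0,0,0],[0,0,0,0,0,0,0]]]'

```text
clock: 17.75
tool_pos: [0.4306, -0.1881, 0.3952]
eef_rot: [0.988, -0.157, 0.0, 0.001]
contact_force: [-0.5, -0.7, 0.2]
opening: 0.099
```

```bash
python3 - <<'E'
from h import *
b=snap('scene','scene7.png')['pixels'][105:205,270:370,::-1]; st=readout.get_state(); print(st['clock'],st['tool_pos'],st['contact_force'],st['opening'],st['q'])
print(np.linalg.norm(np.load('pics/scene6.png.npz')['p'].astype(int)[200:300,250:380]-np.load('pics/scene7.png.npz')['p'].astype(int)[200:300,250:380],axis=2).mean())
cv2.imwrite('pics/c8.png',cv2.resize(b,(600,600),interpolation=3))
E
```

```text
17.8 [ 0.43062926 -0.18808862  0.39530178] [0.65577043 0.37059694 0.40153885] 0.05261870215145774 [-0.3013735   0.44749494  0.96073425  1.8397577  -0.41390617  1.07028075
 -1.0698411 ]
8.99697767479831
```

View pics/c8.png

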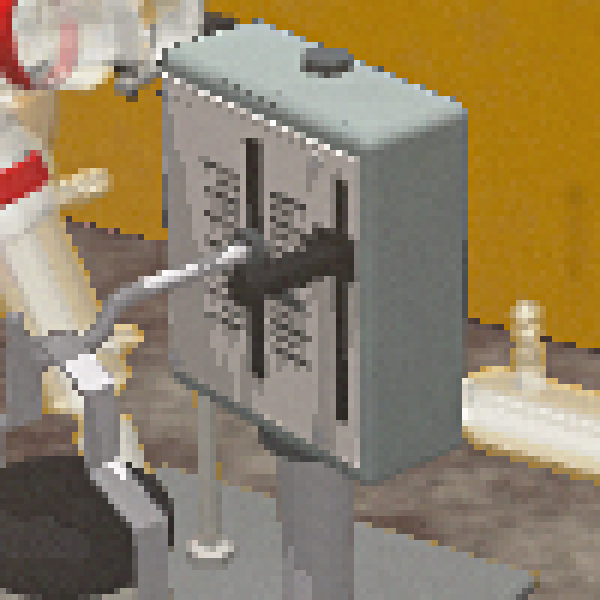

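Picture: the stirrup hangs level on the hook. The shank collar is now at (250,248) in the crop, which is (311.7,146.3) in the full frame, against (311.5,130.5) at no load. The tab enters its slot at about (342,256) in the crop.

```bash
python3 - <<'E'
from h import *
a=np.radians(-17.8); xh=np.array([np.cos(a),np.sin(a),0]); yh=np.array([-np.sin(a),np.cos(a),0])
face=np.array([.553,-.2305,0]); Z=np.array([0,0,1.])
c0=face+.28*Z; k=proj('scene7.png',c0-.04*Z)[1]-proj('scene7.png',c0)[1]; print('proj collar',proj('scene7.png',c0),'px/40mm',k,'sink mm',15.8/k*40)
# template-match sink of hook collar between unloaded and loaded
for m in (0,.01,.02): print('marker root',m,proj('scene7.png',face-.046*yh+(.265-m)*Z), 'end',proj('scene7.png',face-.046*yh-.044*xh+(.265-m)*Z))
print('housing corners',[proj('scene7.png',face-.058*yh+z*Z) for z in (.3,.164)])
print('hook tip',proj('scene7.png',face-.105*xh+.2865*Z))
E
```

```text
proj collar [312.93904806 128.58811804] px/40mm 17.482929724378067 sink mm 36.149547585193574
marker root 0 [327.66906376 141.96799154] end [311.14555592 148.19104072]
marker root 0.01 [327.68983375 146.43403853] end [311.25012607 152.73699769]
marker root 0.02 [327.71040046 150.85637491] end [311.3536474  157.23735893]
housing corners [array([331.6145734, 127.7145899]), array([331.63250116, 187.20155491])]
hook tip [271.94062714 139.77505517]
```

```bash
python3 - <<'E'
from h import *
a=np.radians(-17.8); xh=np.array([np.cos(a),np.sin(a),0]); yh=np.array([-np.sin(a),np.cos(a),0])
tab=np.array([.553,-.2305,0])-.046*yh-.030*xh; print('tab',tab); tab=np.array([.5105,-.2625,0]) 
Q=yawdown(-107.8,15); low=Q@np.array([-.009,0,.022]); print('low edge rel TCP',low)
def tcp(z): # tip centre over tab in plan; low edge at z
    t=tab-Q@np.array([0,0,.022]); t[2]=z-low[2]; return t
print(tcp(.275),tcp(.2325))
plan([(tcp(.30),Q,6),(tcp(.272),Q,2)],0)
E
```

```text
tab [ 0.51037413 -0.26512709  0.        ]
low edge rel TCP [-0.00285573  0.00091688 -0.02357974]
[ 0.50507856 -0.26075937  0.29857974] [ 0.50507856 -0.26075937  0.25607974]
[[[15.6, 7.6, 12, 0, 0.044, -0.001, 0], [15, 7.6, 12.6, 0.001, 0.043, -0.001, 0], [14.4, 7.7, 13.3, 0, 0.044, -0.001, 0], [13.8, 7.7, 13.9, 0.001, 0.043, -0.001, 0], [13.2, 7.7, 14.5, 0, 0.044, -0.001, 0], [12.6, 7.8, 15, 0.001, 0.043, 0, 0], [-3.6, 0, 13.5, 0, 0, 0, 0], [-3.6, 0, 13.6, 0, 0, 0, 0]]]
end [ 0.5051 -0.2608  0.2956] max [1.56e+01 7.80e+00 1.50e+01 1.00e-03 4.40e-02 1.00e-03 0.00e+00]
```

Call:
carry_out --motion '[[[16,8,12,0,0.044,0,0],[15,8,12.5,0,0.043,0,0],[14,8,13,0,0.044,0,0],[14,8,14,0,0.043,0,0],[13,7,14.5,0,0.044,0,0],[13,7,15,0,0.043,0,0],[-3.6,0,13.5,0,0,0,0],[-3.6,0,13.5,0,0,0,0]]]'

```text
clock: 18.6
tool_pos: [0.5052, -0.2615, 0.2957]
eef_rot: [0.979, -0.156, 0.129, 0.022]
contact_force: [1.2, 0.3, 0.4]
opening: 0.009
```

Call:
carry_out --motion '[[[0,0,0,0,0,0,0],[0,0,0,0,0,0,0]]]'

```text
clock: 18.8
tool_pos: [0.5053, -0.2613, 0.2965]
eef_rot: [0.979, -0.156, 0.129, 0.022]
contact_force: [0.2, 0.0, 0.4]
opening: 0.006
```

```bash
python3 - <<'E'
from h import *
b=snap('scene','scene8.png')['pixels'][80:220,260:400,::-1]; a=snap('wrist','w8.png')['pixels'][:,120:520,::-1]; st=readout.get_state(); print(st['clock'],st['tool_pos'],rot(st['eef_rot']).round(3),st['contact_force'],st['q'])
cv2.imwrite('pics/c9.png',np.hstack([a,cv2.resize(b,(400,400),interpolation=3)]))
E
```

```text
18.9 [ 0.50566213 -0.26140236  0.29715437] [[ 0.918 -0.311  0.247]
 [-0.3   -0.95  -0.083]
 [ 0.26   0.002 -0.965]] [-0.27989883  0.28506457  0.62025665] [-0.0144168   0.56470944  0.68567296  1.95304242 -0.76817876  0.59856844
 -0.72440416]
```

View pics/c9.png

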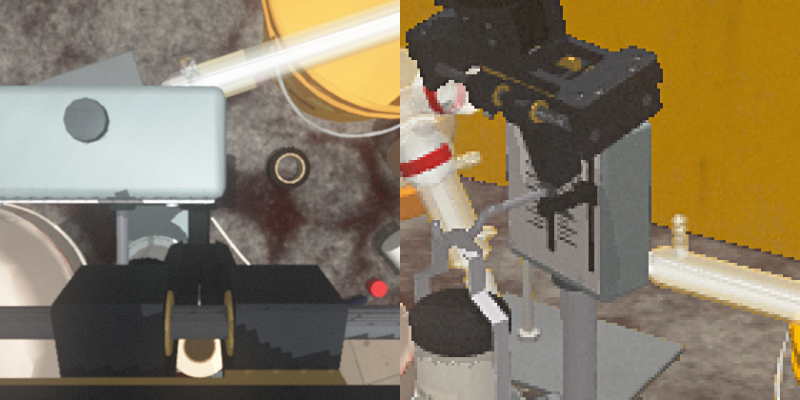

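Wrist half: the closed fingertips line up with the tab (column 200). Scene half: the fingers are just above the tab. Next I descend.

Call:
carry_out --motion '[[[-1.3,0,4.8,0,0,0,0],[-1.3,0,4.8,0,0,0,0],[-0.8,0,2.9,0,0,0,0],[-0.8,0,2.9,0,0,0,0],[-0.5,0,1.9,0,0,0,0],[0,0,0,0,0,0,0]]]'

```text
clock: 19.5
tool_pos: [0.5052, -0.261, 0.2782]
eef_rot: [0.979, -0.156, 0.129, 0.021]
contact_force: [-0.1, 0.3, -0.7]
opening: 0.006
```

Call:
carry_out --motion '[[[-0.8,0,2.9,0,0,0,0],[-0.8,0,2.9,0,0,0,0],[-0.8,0,2.9,0,0,0,0],[-0.8,0,2.9,0,0,0,0],[0,0,0,0,0,0,0]]]'

```text
clock: 20.0
tool_pos: [0.5051, -0.2611, 0.2661]
eef_rot: [0.979, -0.156, 0.129, 0.022]
contact_force: [-0.4, 0.1, -0.4]
opening: 0.007
```

```bash
python3 - <<'E'
from h import *
snap('scene','scene9.png'); st=readout.get_state(); print(st['tool_pos'],st['contact_force'])
for f in ('scene7.png','scene9.png'):
    g=cv2.imread('pics/'+f,0); print(f); 
    for u in (321,323,325): print(u,g[126:186:1,u].tolist())
E
```

```text
[ 0.50499461 -0.26108651  0.26613131] [ 0.12510809  0.00198893 -0.02072782]
scene7.png
321 [109, 104, 240, 152, 156, 143, 136, 131, 130, 129, 128, 150, 157, 155, 154, 159, 158, 163, 80, 53, 63, 61, 66, 56, 55, 49, 108, 159, 135, 134, 158, 121, 156, 155, 158, 93, 155, 157, 160, 123, 119, 153, 149, 151, 151, 151, 151, 151, 153, 153, 154, 157, 151, 99, 86, 65, 125, 121, 121, 124]
323 [139, 105, 124, 199, 156, 167, 129, 150, 153, 155, 157, 154, 153, 153, 154, 155, 131, 53, 49, 58, 64, 68, 56, 55, 48, 82, 135, 132, 133, 132, 128, 129, 127, 131, 133, 130, 130, 128, 130, 130, 131, 130, 128, 130, 128, 128, 127, 130, 133, 132, 127, 124, 122, 128, 96, 83, 127, 125, 123, 119]
325 [165, 133, 112, 103, 173, 152, 154, 156, 126, 125, 129, 131, 128, 131, 128, 128, 132, 78, 56, 53, 64, 60, 55, 57, 52, 115, 114, 113, 110, 113, 109, 139, 136, 136, 135, 137, 137, 139, 139, 137, 136, 134, 138, 141, 136, 141, 140, 139, 134, 135, 131, 133, 131, 130, 141, 94, 84, 124, 123, 121]
scene9.png
321 [77, 74, 77, 70, 86, 76, 74, 74, 61, 51, 49, 56, 53, 52, 53, 45, 55, 53, 52, 54, 54, 55, 55, 54, 53, 54, 52, 50, 56, 53, 48, 51, 48, 88, 137, 77, 135, 134, 137, 106, 108, 135, 137, 132, 129, 133, 133, 132, 133, 132, 130, 135, 128, 98, 84, 70, 129, 123, 120, 125]
323 [79, 79, 66, 82, 112, 75, 73, 80, 54, 52, 50, 49, 55, 57, 54, 56, 54, 52, 55, 56, 52, 57, 54, 66, 53, 50, 51, 49, 53, 55, 53, 46, 45, 137, 134, 136, 130, 133, 131, 137, 133, 134, 131, 131, 131, 131, 134, 134, 133, 134, 125, 125, 124, 123, 98, 84, 127, 122, 123, 120]
325 [76, 77, 75, 77, 77, 74, 78, 64, 52, 54, 54, 59, 52, 55, 52, 58, 57, 55, 50, 53, 54, 56, 56, 49, 57, 53, 47, 50, 48, 47, 49, 48, 63, 145, 137, 141, 140, 137, 140, 142, 141, 141, 144, 138, 140, 141, 137, 140, 135, 134, 132, 133, 131, 133, 142, 95, 86, 123, 121, 122]
```

The tab has moved about 17 mm, from about 10 to 27 mm, and the tool height agrees. It needs another 9.5 mm to reach about 36.5.

Call:
carry_out --motion '[[[-0.7,0,2.4,0,0,0,0],[-0.7,0,2.4,0,0,0,0],[-0.7,0,2.4,0,0,0,0],[-0.6,0,2.0,0,0,0,0],[0,0,0,0,0,0,0],[0,0,0,0,0,0,0]]]'

```text
clock: 20.65
tool_pos: [0.5047, -0.2609, 0.2566]
eef_rot: [0.979, -0.156, 0.129, 0.021]
contact_force: [-0.1, 0.0, 0.0]
opening: 0.008
```

Call:
carry_out --motion '[[[1,0,-4,0,0,0,0],[3,0,-12,0,0,0,0],[5,0,-20,0,0,0,0],[6,0,-24,0,0,0,0],[6,0,-24,0,0,0,0],[6,0,-24,0,0,0,0],[-30,0,-24,0,0,0,0],[-35,0,-10,0,0,0,0]]]'

```text
clock: 21.45
tool_pos: [0.4353, -0.2389, 0.3861]
eef_rot: [0.979, -0.156, 0.131, 0.023]
contact_force: [-0.5, 1.0, 0.7]
opening: 0.004
```

Call:
carry_out --motion '[[[-30,0,-10,0,0,0,0],[-20,-20,0,0,0,0,0],[0,0,0,0,0,0,0],[0,0,0,0,0,0,0]]]'

```text
clock: 21.85
tool_pos: [0.3933, -0.2028, 0.3812]
eef_rot: [0.979, -0.155, 0.129, 0.021]
contact_force: [0.7, 0.7, 0.6]
opening: 0.005
```

```bash
python3 - <<'E'
from h import *
a=snap('scene','scene10.png')['pixels']; t=snap('top','top10.png'); w=snap('wrist','w10.png')['pixels']; st=readout.get_state(); print(st['clock'],st['tool_pos'],st['contact_force'])
g=cv2.imread('pics/scene10.png',0); print(g[126:186,323].tolist())
b=cv2.resize(a[105:205,270:370,::-1],(400,400),interpolation=3); 
cv2.imwrite('pics/c10.png',np.hstack([b,w[:,120:520,::-1]]))
E
```

```text
22.0 [ 0.39368848 -0.20402482  0.38121402] [ 0.58571818 -0.38849056 -0.29681928]
[141, 111, 130, 203, 155, 171, 128, 157, 158, 157, 155, 155, 159, 155, 154, 156, 155, 152, 158, 156, 153, 155, 156, 156, 156, 158, 156, 159, 77, 49, 55, 60, 60, 66, 60, 55, 49, 140, 138, 135, 134, 131, 131, 158, 156, 156, 159, 155, 157, 154, 164, 124, 122, 129, 99, 82, 128, 125, 126, 124]
```

View pics/c10.png

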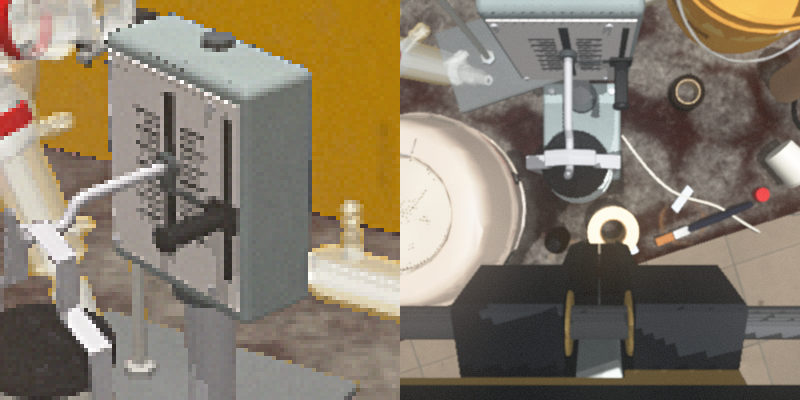

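Scene half: the pointer runs from the collar (165,165) towards (200,187), and the tab enters the slot near (230,213). The stirrup hangs still. I'll take one zoom to compare the two tips.

```bash
python3 - <<'E'
from h import *
im=cv2.imread('pics/scene10.png'); c=cv2.resize(im[120:180,298:336],(608,960)[:2] if 0 else (380,600),interpolation=2)
a=np.radians(-17.8); xh=np.array([np.cos(a),np.sin(a),0]); yh=np.array([-np.sin(a),np.cos(a),0]); face=np.array([.553,-.2305,0])
d=c.copy()
for s in (.030,.035,.040,.045):
    for y in (.012,.028,.046):
        u,v=proj('scene10.png',face-y*yh-.003*xh+np.array([0,0,.265-s])); cv2.circle(d,(int((u-298+.5)*10),int((v-120+.5)*10)),3,(0,0,255),-1)
cv2.imwrite('pics/c11.png',np.hstack([c,d]))
def sh(f):
    g=cv2.imread('pics/'+f)[120:160,300:320]; return g
t=cv2.imread('pics/scene1.png')[126:134,306:316]; r_=cv2.matchTemplate(cv2.imread('pics/scene10.png')[120:165,303:319],t,cv2.TM_CCOEFF_NORMED); print(cv2.minMaxLoc(r_))
E
```

```text
(-0.2365766316652298, 0.7992261052131653, (6, 4), (3, 22))
```

View pics/c11.png

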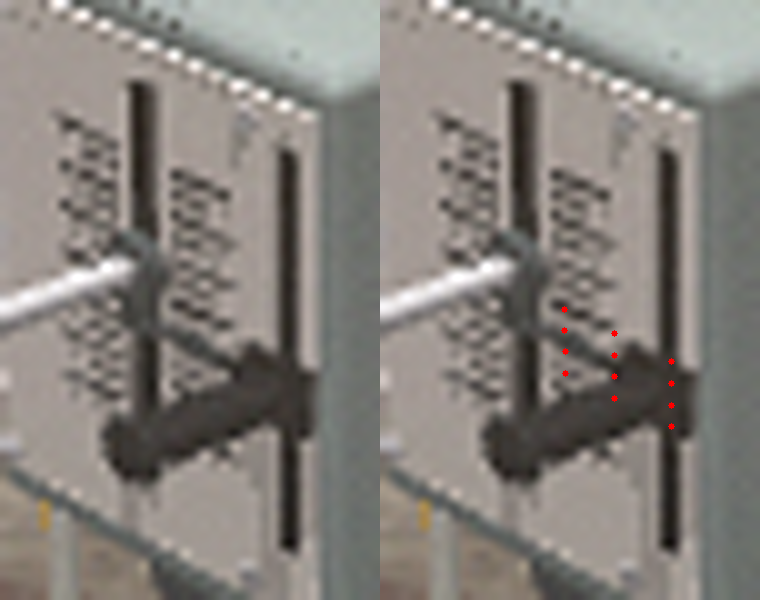

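Zoom: the pointer tip at about (235,368) reads about 37–38 mm, and the marker body at the slot, centred at about (290,395), also reads about 37 mm. The two meet tip to tip, so I hand in the job.

```bash
python3 -c "
from h import *
print(readout.get_state()['contact_force']); print(ticket.finish_job())"
```

```text
[ 0.58571818 -0.38849056 -0.29681928]
the job is handed in; nothing more can be done
None
```

The jar is weighed and the job is handed in. The stirrup hangs released by its eye in the hook with the jar in its tray, and the marker is set level with the pointer.

**Hanging:** I gripped the stirrup by its neck and lowered it onto the hook at about 30–50 mm/s until the spring carried nearly all the weight. Then I opened the fingers and backed straight up.

**Marker:** I pushed the tab down about 26 mm with closed, tilted fingertips, then withdrew the arm.

**Last checks:**
- **Reading:** the last scene picture gives the pointer at about 37–38 mm. The collar's shift in the image (about 36.6 mm) and the lifted weight (about 4.6 N) agree.
- **Marker level:** it is at about 36–38 mm, so the tips agree within roughly 2 mm. The picture gives only about 2.3 mm per pixel.
- **Arm clear:** the tool stands well away from everything, and the force reading is only noise (under 1 N).
- **Bystanders:** the label roll, tape and dropper bottle look unmoved in the pictures, but I did not measure them again.

**What did not go smoothly:**
- Before release there was a sideways force of 2–3.5 N at the hook, and it changed sign with 1–3 mm nudges. I took it for friction of the eye on the bar; it was gone after release.
- No pushing force showed while I moved the marker, so I tracked it by picture and tool height instead.
- I viewed 15 pictures, five over the budget of 10.

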